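Bolt the medicine lockbox

TASK

Bolt the grey medicine lockbox: with the outside of the closed fingers, push the black knob on its lid along the straight slot to the corner, then push it sideways down the short branch as far as it will go, and leave it there. Only push the knob: do not take it between the fingers or pull it up. Leave the weights on the lid and the packets and tape roll around the box where they are.

Things in the scene. Friction and masses are not known exactly. Their poses are not given: they have to be found in the camera images.
- lockbox: Fixed grey steel lockbox on a wooden board 55 mm thick, 200 mm (its x) x 260 mm (its y) x 58 mm high, round key lock on the front (-x) face. Origin: centre of the underside; x to the hinged back, y to the box's left, z up. A bare steel plate on the lid's right part (centre at x 0, y -45 mm; 140 x 120 mm; top 58 mm above the origin) has an L-shaped slot 18 mm wide. Weights stand on the left part
- slot_corner (a point): Corner of the slot, at the plate's top: box x +35, y -23, z 58 mm; axes as the box. The long branch runs from here 70 mm towards the front (-x); the short branch runs 44 mm to the box's right (-y). These are positions of the knob's axis, which has about 2 mm of play sideways in both branches
- slot_end (a point): Where the knob's axis is when the knob stands fully home at the closed end of the short branch, at the plate's top: box x +35, y -67, z 58 mm; axes as the box
- knob (a point): Centre of the black bolt knob: round, diameter 30 mm, 22 mm tall (61 to 83 mm above the box's underside; this point at 72 mm), on a 14 mm stem in the slot. A flange below the plate keeps it captive, with 5 mm of vertical play and a few degrees of tilt. 0.25 kg, light friction, no spring, stays where it is left. Starts in the front part of the long branch
- weight_big: Brass-coloured weight with a knob, 34 mm diameter, 44 mm tall, standing on the lid's left part, towards the front; origin at its underside. Bystander
- weight_small: Brass-coloured weight with a knob, 22 mm diameter, 32 mm tall, standing on the lid's left part, towards the back; origin at its underside. Bystander
- packet_a: Paper packet tied with string, 87 x 117 x 50 mm, on the board to one side of the box; origin at its underside. Bystander
- packet_c: Paper packet tied with string, 80 x 102 x 44 mm, on the board to the other side; origin at its underside. Bystander
- tape_roll: Roll of tape lying flat, 96 mm diameter, 48 mm tall, on the board at the front right; origin at its underside. Bystander

How it is judged:
On the way, in this order (a step that is already met when the one before it is completed fails the run):
1. the knob is pushed along the long branch to the corner (x of knob in the frame of lockbox above 0.028 m and y of knob in the frame of lockbox above -0.035 m), for 0.1 s.
2. the knob is pushed down the short branch to its end (y of knob in the frame of lockbox below -0.063 m and x of knob in the frame of lockbox above 0.028 m), for 0.2 s.
At the end, for the whole second after the job is handed in: The knob rests at the closed end of the short branch, within 4 mm of the end, through the last second (all of step 2); the robot touches nothing.
It fails at once if the knob is taken between the fingers (horizontal distance between the grasp point and knob below 0.012 m and z of the grasp point in the frame of knob below 0.026 m).
It fails at once if the knob is pulled up (z of knob in the frame of lockbox above 0.0758 m).
It fails at once if a weight on the lid, a packet or the tape roll is shifted by more than 15 mm (distance of any of weight_big, weight_small, packet_a, packet_c, tape_roll from where it was at the start of the episode above 0.015 m).
It also fails if it takes over 40 s, if anything falls off the work surface, if the arm or the gripper's body presses on something with over 40 N, if the wrist force passes 120 N, or if a joint passes its speed limit or range.

ROBOT

A 6-joint arm with a two-finger parallel gripper is mounted at the origin on a cart in front of the work surface, level with it; the furniture and walls round the work are solid. World frame = base frame: x ahead of the robot, y to its left, z up, the work surface at z = 0. Lengths are in m, angles in rad, forces in N, time in s.
With the tool pointing down it reaches from about 0.35 to 0.975 m from the base axis. Payload 4.9 kg.
Tool frame: the origin (TCP) lies between the finger pads; the fingertips stand 19 mm ahead of it and the grasp point (between the pads) is the TCP; z points along the fingers, y is the line along which they close (so a half turn about z gives the same grasp; the last joint's range is limited). The gripper opens to 85 mm and grips with 20 to 120 N. Pads are 22 mm wide; open, the fingers measure 114 mm over their backs; the gripper's body (76 mm by 85 mm) begins 54 mm behind the grasp point. The pads swing forward as they close: fully open they stand 13 mm farther back than shut.
Start: joints at [1.165, 0.053, 1.613, -0, 1.476, -0.119], TCP at [0.177, 0.599, 0.25] pointing down, gripper open.
Joint ranges: [-3.01, 3.01], [-1.01, 2.22], [0.06, 2.58], [-1.02, 4.17], [0.09, 2.62], [-3.14, 3.14]. Speed limits (rad/s): [2.57, 2.57, 3.14, 3.14, 3.14, 3.14].

INTERFACE

Orientations are given as a rotation vector (axis times angle).
In Python, from station import ctrl gives the robot as it stands. The module is installed in compiled form; this text tells all that it offers.
- The arm moves only by the tool servo_tool, never from a script. Its argument "increments" is a list that holds one entry, the list of rows, each a list of 5 numbers: the finger opening in cm, from 0 to 8.54, then the shift along the tool's x, y, z in cm, then the turn about the tool's z in degrees. A call has 1 to 5 rows; each row is the pose to reach, as a shift and turn from the pose commanded when the call began, along the tool's axes at that moment; what a row does not reach only later rows make up. A row lasts 1/10 s, in which the tool goes at most 50 mm and 8.59 degrees, less where a joint would pass 70% of its speed; a pose out of reach is approached as far as the arm can. A call with a gripper value outside its range is refused whole. The fingers move at their own pace and stop on an object; "newtons" is the grip in N (left out, the last holds). Time passes only in rows, so rows that repeat a pose let the fingers close. It gives the time, the measured TCP pose, the force, the opening and the grip force at its end, in the units of the state.
- ctrl.get_obs(): the state, without advancing time (a new reading comes with each control period).
- ctrl.get_image(name): name is "scene" or "top" or "wrist"; returns a dict with "img" (400x640x3 uint8, red, green, blue), "fx", "fy", "cx", "cy" (pixels), "k1" (the pictures are not rectified: a ray, as slopes to the right and down, at radius r is drawn at 1 + k1 r^2 times it, then the intrinsics apply), "rvec" (rotation vector, rad) and "tvec" (3), from world to camera coordinates, as OpenCV has them; the wrist camera has in their place "mount" (4x4, takes a point from camera to tool coordinates, whose origin is the TCP and whose axes are the flange's). Camera axes: x right, y down, z forward; pixel columns grow to the right and rows downward; lengths in m; the calibration is good to about 2 mm. A picture is of the moment at which its call begins: read the wrist's pose just before it. There is no depth.
- ctrl.finish_job(): hands the job in; it is judged then, once.
The state is a dict: "t": time; "q": joint angles; "dq": joint speeds; "effort": joint torques, N m; "tool_pos": TCP position; "tool_rot": TCP orientation; "contact_force": force on the tool from outside, world axes, zero at the start; "wrist_torque": the same for the moment, N m; "opening": finger opening in m; "grip_force": force on a finger pad.
Only numpy, scipy, OpenCV 4.12 (cv2) and the standard library are available. Lean on these libraries where they do the work, as an engineer would, in place of code of your own. Each camera call takes 0.05 s, during which the arm holds its last target. There are 200 camera calls.

## Working session

There is one attempt and no reset: what is moved stays moved. The work goes in short steps, Python scripts to look and compute and a tool call to move; the robot and the scene stay as the last step left them, time stands still between calls to the robot, and variables do not carry over. Pictures are saved under pics/ and viewed, at most 10 in all, crops included, and the job is handed in when it is done.

Besides the shell and the picture viewer there is one more tool, called by a JSON object that holds its "op" and its "data". servo_tool: Moves the arm, as the interface text tells. Its arguments: {"type":"object","properties":{"increments":{"type":"array"},"newtons":{"type":"number"}},"required":["increments"]}

```bash
mkdir -p pics; cat > h.py <<'E'
import numpy as np, cv2, pickle
from scipy.spatial.transform import Rotation as R
from station import ctrl
def snap(name,fn):
    o=ctrl.get_obs(); d=ctrl.get_image(name); d['obs']=o
    pickle.dump(d,open(f'pics/{fn}.pkl','wb')); cv2.imwrite(f'pics/{fn}.png',d['img'][:,:,::-1]); return d
def load(fn): return pickle.load(open(f'pics/{fn}.pkl','rb'))
def wc(d): # camera->world R,t
    if 'mount' in d:
        M=np.array(d['mount']); Rt=R.from_rotvec(d['obs']['tool_rot']).as_matrix()
        return Rt@M[:3,:3], Rt@M[:3,3]+np.array(d['obs']['tool_pos'])
    Rc=R.from_rotvec(np.ravel(d['rvec'])).as_matrix(); return Rc.T, -Rc.T@np.ravel(d['tvec'])
def px2w(d,uv,z):
    K=np.array([[d['fx'],0,d['cx']],[0,d['fy'],d['cy']],[0,0,1]])
    p=(np.array(uv,float)-[d['cx'],d['cy']])/[d['fx'],d['fy']]
    s=p.copy()
    for _ in range(30): s=p/(1+d['k1']*(s@s))
    Rw,t=wc(d); r=Rw@np.array([s[0],s[1],1]); return t+r*(z-t[2])/r[2]
def w2px(d,P):
    Rw,t=wc(d); c=Rw.T@(np.array(P)-t); s=c[:2]/c[2]; s=s*(1+d['k1']*(s@s)); return s*[d['fx'],d['fy']]+[d['cx'],d['cy']]
E
python3 - <<'E'
from h import *
for n in ('scene','top','wrist'): 
    d=snap(n,n+'0'); print(n,wc(d)[1].round(3),d['fx'],d['k1'])
o=ctrl.get_obs();print(o['t'],o['tool_pos'],R.from_rotvec(o['tool_rot']).as_matrix().round(3))
E
```

```text
scene [-0.076 -0.411  0.854] 380.7341711701317 -0.04998230816699158
top [ 0.374 -0.015  1.328] 423.44046046228766 0.008332807676233532
wrist [0.108 0.619 0.372] 333.28439018929953 0.006539170369227737
0.15 [0.1766085  0.59905212 0.24934518] [[-0.959  0.283 -0.001]
 [ 0.283  0.959 -0.001]
 [ 0.    -0.002 -1.   ]]
```

View pics/top0.png

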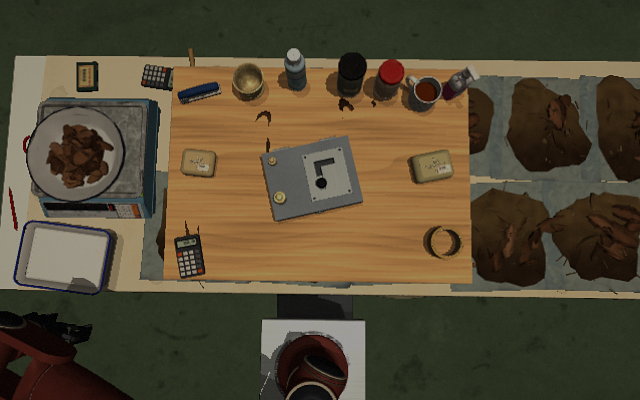

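View pics/scene0.png

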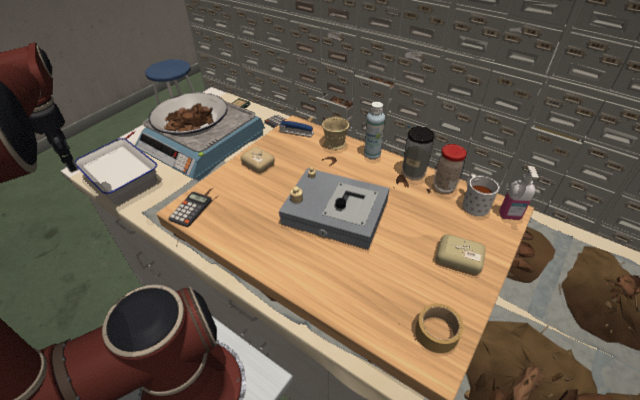

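The top view shows the box with lid corners near (262,152), (349,136), (363,202) and (275,220). The knob is at (321,183), the slot corner near (318,163), and the weights at (272,160) and (280,198). I'll enlarge it for precise pixels.

```bash
python3 - <<'E'
from h import *
d=load('top0'); c=d['img'][125:230,250:375,::-1]
cv2.imwrite('pics/topc.png',cv2.resize(c,None,fx=5,fy=5,interpolation=cv2.INTER_CUBIC))
E
```

```text
(no output)
```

View pics/topc.png

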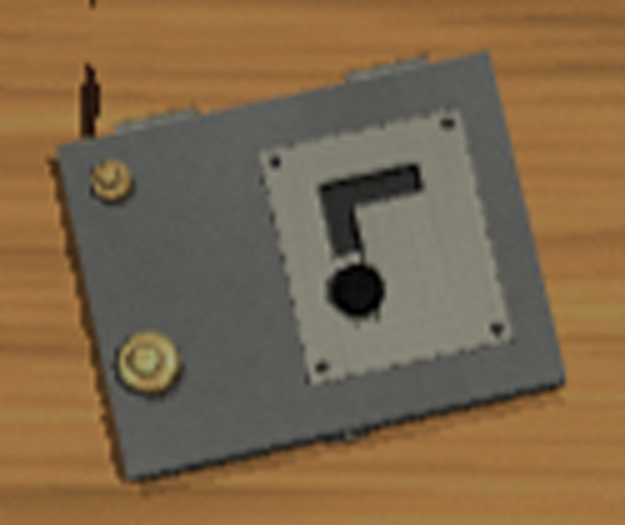

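```bash
cat >> h.py <<'E'
def boxfit(d,px,loc):
    W=np.array([px2w(d,p,.113)[:2] for p in px]); L=np.array(loc,float)
    A,B=L-L.mean(0),W-W.mean(0)
    th=np.arctan2((A[:,0]*B[:,1]-A[:,1]*B[:,0]).sum(),(A*B).sum())
    Rm=np.array([[np.cos(th),-np.sin(th)],[np.sin(th),np.cos(th)]]); t=W.mean(0)-Rm@L.mean(0)
    return th,Rm,t,W-(L@Rm.T+t)
E
python3 - <<'E'
from h import *
d=load('top0'); f=lambda a:[(250+(x+.5)/5-.5,125+(y+.5)/5-.5) for x,y in a]
lid=f([(60,148),(490,53),(565,382),(127,480)]); pl=f([(262,155),(462,110),(512,338),(312,383)])
L1=[(.1,.13),(.1,-.13),(-.1,-.13),(-.1,.13)]; L2=[(.07,.015),(.07,-.105),(-.07,-.105),(-.07,.015)]
for p,l in((lid,L1),(pl,L2),(lid+pl,L1+L2)):
    th,Rm,t,e=boxfit(d,p,l); print(np.degrees(th).round(2),t.round(4),np.abs(e).max().round(4))
k=px2w(d,f([(356,290)])[0],.138)[:2]; print('knob',k,Rm.T@(k-t))
for n,q in(('corner',(.035,-.023)),('end',(.035,-.067))): print(n,Rm@q+t)
E
```

```text
13.19 [0.5703 0.0091] 0.002
13.15 [0.5715 0.0087] 0.0018
13.21 [0.5709 0.0089] 0.002
knob [ 0.55182756 -0.01737286] [-0.02453164 -0.0212522 ]
corner [ 0.61018234 -0.00546529]
end [ 0.62024085 -0.04830017]
```

The box is at (0.571, 0.009) with yaw 13.2°. The knob is at box (-24, -21) mm, which fits the slot. I'll close the fingers, align the tool with the box (tool x = -box x, tool y = box y) and approach.

{"op": "servo_tool", "data": {"increments": [[[0, -2.7, -3.6, -0.8, -6], [0, -5.5, -7.1, -1.6, -12], [0, -8.2, -10.7, -2.4, -18], [0, -10.9, -14.3, -3, -24], [0, -13.7, -17.9, -3, -29.7]]], "newtons": 20}}

```text
t: 0.65
tool_pos: [0.2579, 0.3877, 0.2811]
tool_rot: [-0.371, 3.118, 0.002]
contact_force: [1.5, 0.4, -0.8]
opening: 0.0124
grip_force: 0.0
```

```bash
cat >> h.py <<'E'
B=np.array([.5709,.0089]); TH=np.radians(13.21); RB=np.array([[np.cos(TH),-np.sin(TH)],[np.sin(TH),np.cos(TH)]])
def togo(local,z):
    "cm along tool axes, and deg about tool z, to box-local xy (m) and world TCP z"
    o=ctrl.get_obs(); Rt=R.from_rotvec(o['tool_rot']).as_matrix(); p=np.array(o['tool_pos'])
    tgt=np.append(RB@np.array(local)+B,z); yaw=np.degrees(np.arctan2(Rt[1,0],Rt[0,0]))
    dy=(np.degrees(TH)+180-yaw+180)%360-180
    print('t',o['t'],'local',(RB.T@(p[:2]-B)).round(4),'z',p[2].round(4),'togo',(Rt.T@(tgt-p)*100).round(2),'turn',-dy.round(2),'F',np.round(o['contact_force'],1),'op',o['opening'],'zax',Rt[:,2].round(3))
E
python3 -c "
from h import *
togo((-.066,-.023),.28)"
```

```text
t 0.65 local [-0.2181  0.4403] z 0.2811 togo [-14.93 -46.42   0.1 ] turn 0.35 F [ 1.5  0.4 -0.8] op 0.012359366146478555 zax [ 0.001  0.001 -1.   ]
```

{"op": "servo_tool", "data": {"increments": [[[0, -1.5, -4.6, 0, 0], [0, -3, -9.2, 0, 0], [0, -4.5, -13.8, 0, 0], [0, -6, -18.4, 0, 0], [0, -7.5, -23, 0, 0]]]}}

```text
t: 1.15
tool_pos: [0.3838, 0.1805, 0.2802]
tool_rot: [-0.363, 3.12, 0.0]
contact_force: [0.7, 0.4, 0.7]
opening: 0.0002
grip_force: 0.0
```

{"op": "servo_tool", "data": {"increments": [[[0, -1.5, -4.6, 0, 0], [0, -3, -9.2, 0, 0], [0, -4.5, -13.8, 0, 0], [0, -6, -18.4, 0, 0], [0, -7.3, -22.6, 0, 0]]]}}

```text
t: 1.65
tool_pos: [0.5069, -0.023, 0.28]
tool_rot: [0.361, -3.121, -0.0]
contact_force: [0.0, 0.3, 0.6]
opening: 0.0001
grip_force: 0.0
```

{"op": "servo_tool", "data": {"increments": [[[0, 0, 0, 2, 0], [0, 0, 0, 4, 0], [0, 0, 0, 4, 0]]]}}

```text
t: 1.95
tool_pos: [0.5044, -0.021, 0.2365]
tool_rot: [0.361, -3.114, -0.003]
contact_force: [-0.5, -0.3, -0.6]
opening: -0.0002
grip_force: 0.0
```

```bash
python3 -c "
from h import *
togo((-.066,-.023),.139)
d=snap('wrist','w1')
for z,q in((.113,(.035,-.023)),(.113,(.035,-.067)),(.138,(-.0245,-.0213))): print(w2px(d,np.append(RB@np.array(q)+B,z)).round(1))"
```

```text
t 1.95 local [-0.0715 -0.0139] z 0.2365 togo [-0.62 -0.94  9.74] turn 0.01 F [-0.5 -0.3 -0.6] op -0.00016101349935162263 zax [-0.007  0.001 -1.   ]
[306.3 317.6]
[255.  317.7]
[306.9 268.9]
```

View pics/w1.png

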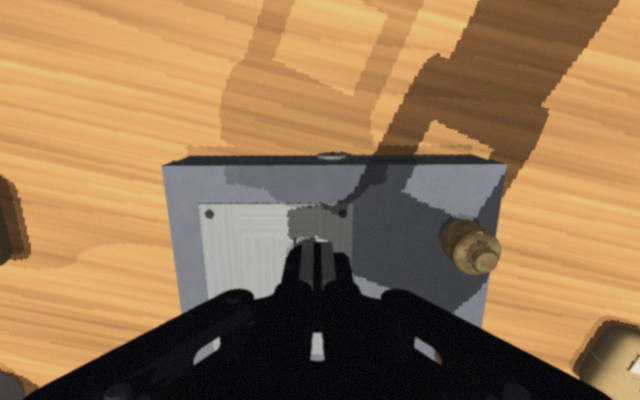

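The wrist view shows the front lid edge from (163,165) to (505,163) and the big weight at (470,248). The closed fingers hide the knob. I'll check the box pose against this edge and the two visible plate corners.

```bash
python3 -c "
from h import *
d=load('w1')
for p in((163,165),(505,163),(199,203)): print((RB.T@(px2w(d,p,.113)[:2]-B)).round(4))
togo((-.066,-.023),.139)"
```

```text
[-0.0976 -0.1289]
[-0.0988  0.1268]
[-0.0679 -0.1049]
t 2.0 local [-0.0707 -0.0139] z 0.2385 togo [-0.51 -0.93  9.94] turn 0.04 F [-1.2  0.5  0.8] op -0.00024276344774508743 zax [-0.004  0.001 -1.   ]
```

The box pose agrees to about 2 mm. Now I'll centre behind the knob and descend.

{"op": "servo_tool", "data": {"increments": [[[0, 0, -0.4, 3, 0], [0, 0, -0.9, 6, 0], [0, 0, -0.9, 8.5, 0], [0, 0, -0.9, 9.9, 0], [0, 0, -0.9, 9.9, 0]]]}}

```text
t: 2.5
tool_pos: [0.5074, -0.0291, 0.14]
tool_rot: [0.364, -3.118, -0.001]
contact_force: [-0.5, -0.3, 0.2]
opening: 0.0001
grip_force: 0.0
```

```bash
python3 -c "
from h import *
togo((.010,-.023),.139)"
```

```text
t 2.5 local [-0.0706 -0.0225] z 0.14 togo [-8.06 -0.06  0.08] turn 0.09 F [-0.5 -0.3  0.2] op 9.626194111328561e-05 zax [-0.003  0.001 -1.   ]
```

{"op": "servo_tool", "data": {"increments": [[[0, -1.2, 0, 0, 0], [0, -2.4, 0, 0, 0], [0, -3.4, 0, 0, 0], [0, -4.4, 0, 0, 0], [0, -5.4, 0, 0, 0]]]}}

```text
t: 3.0
tool_pos: [0.5621, -0.017, 0.1419]
tool_rot: [-0.363, 3.12, -0.0]
contact_force: [-2.5, 0.1, 2.0]
opening: -0.0001
grip_force: 1.3
```

{"op": "servo_tool", "data": {"increments": [[[0, -0.5, 0, 0, 0], [0, -1.0, 0, 0, 0], [0, -1.5, 0, 0, 0], [0, -1.5, 0, 0, 0]]]}}

```text
t: 3.4
tool_pos: [0.5762, -0.0136, 0.1412]
tool_rot: [-0.363, 3.119, 0.0]
contact_force: [0.5, -0.0, 0.4]
opening: -0.0
grip_force: 0.0
```

```bash
python3 -c "
from h import *
togo((.009,-.023),.139)
d=snap('top','t1')
c=d['img'][140:200,290:350,::-1]
cv2.imwrite('pics/t1c.png',cv2.resize(c,None,fx=8,fy=8,interpolation=cv2.INTER_CUBIC))
for q in((.035,-.023),(.025,-.023)): print((w2px(d,np.append(RB@np.array(q)+B,.138))-[290,140])*8)"
```

```text
t 3.4 local [-0.     -0.0231] z 0.1412 togo [-0.9   0.01  0.22] turn 0.06 F [ 0.5 -0.   0.4] op -2.362776162643418e-05 zax [ 0.001  0.    -1.   ]
[215.13992484 178.28651885]
[221.18474686 205.27590761]
```

View pics/t1c.png

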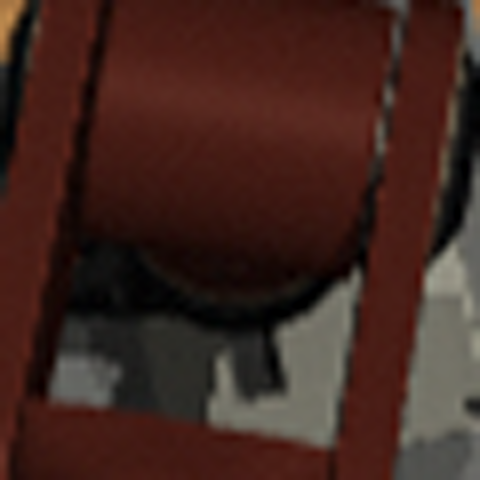

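The arm hides the knob from above, so I'll feel for the corner by force in small steps.

{"op": "servo_tool", "data": {"increments": [[[0, -0.3, 0, 0, 0], [0, -0.6, 0, 0, 0], [0, -0.7, 0, 0, 0], [0, -0.7, 0, 0, 0]]]}}

```text
t: 3.85
tool_pos: [0.5824, -0.0121, 0.1411]
tool_rot: [-0.363, 3.121, 0.0]
contact_force: [0.1, -0.1, 0.2]
opening: -0.0002
grip_force: 0.2
```

{"op": "servo_tool", "data": {"increments": [[[0, -0.2, 0, 0, 0], [0, -0.2, 0, 0, 0]]]}}

```text
t: 4.05
tool_pos: [0.5844, -0.0116, 0.1412]
tool_rot: [-0.363, 3.121, 0.0]
contact_force: [-1.2, -0.4, -0.8]
opening: 0.0
grip_force: 0.4
```

{"op": "servo_tool", "data": {"increments": [[[0, -0.2, 0, 0, 0], [0, -0.2, 0, 0, 0]]]}}

```text
t: 4.25
tool_pos: [0.5864, -0.0112, 0.1413]
tool_rot: [-0.363, 3.12, 0.0]
contact_force: [-0.8, -0.8, -0.4]
opening: -0.0
grip_force: 0.4
```

{"op": "servo_tool", "data": {"increments": [[[0, -0.2, 0, 0, 0], [0, -0.2, 0, 0, 0]]]}}

```text
t: 4.45
tool_pos: [0.5884, -0.0107, 0.1413]
tool_rot: [-0.363, 3.12, -0.0]
contact_force: [-1.1, -0.1, -0.7]
opening: 0.0001
grip_force: 0.4
```

{"op": "servo_tool", "data": {"increments": [[[0, -0.2, 0, 0, 0], [0, -0.2, 0, 0, 0]]]}}

```text
t: 4.65
tool_pos: [0.5894, -0.0105, 0.1414]
tool_rot: [0.363, -3.118, 0.0]
contact_force: [-4.3, -1.2, 3.0]
opening: 0.0001
grip_force: 2.7
```

Force rises at the corner wall (box x of the TCP about 0.0135). I'll back off, go round to the knob's left side and look.

{"op": "servo_tool", "data": {"increments": [[[0, 1, 0, 0, 0], [0, 3, 0, 0, 0], [0, 3, 2.5, 0, 0], [0, 3, 5, 0, 0], [0, 3, 5, 0, 0]]]}}

```text
t: 5.15
tool_pos: [0.5487, 0.0333, 0.1414]
tool_rot: [-0.367, 3.119, 0.001]
contact_force: [-0.0, 0.0, 1.1]
opening: -0.0001
grip_force: 0.0
```

```bash
python3 -c "
from h import *
togo((.037,.022),.139)
d=snap('scene','s1')
c=d['img'][160:250,270:400,::-1]
cv2.imwrite('pics/s1c.png',cv2.resize(c,None,fx=5,fy=5,interpolation=cv2.INTER_CUBIC))
print((w2px(d,np.append(RB@np.array((.035,-.023))+B,.138))-[270,160])*5)"
```

```text
t 5.15 local [-0.016   0.0288] z 0.1414 togo [-5.3  -0.7   0.24] turn 0.19 F [-0.   0.   1.1] op -8.817589057565755e-05 zax [ 0.001  0.001 -1.   ]
[382.64632722 129.67363241]
```

View pics/s1c.png

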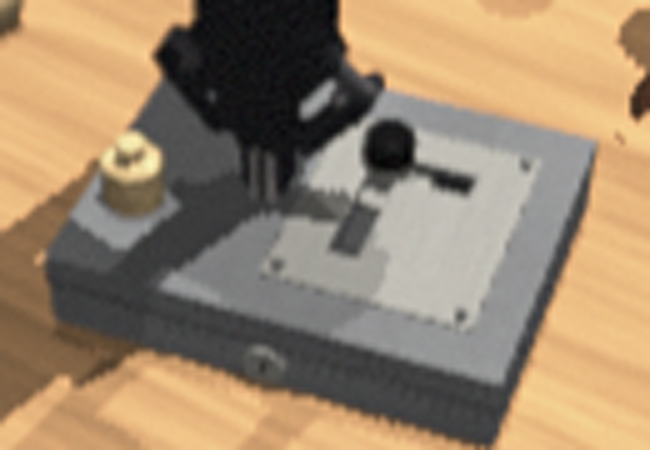

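The knob's top is at crop (390,135) and I predicted (383,130), so it's at the corner. Next: align beside it and push down the short branch.

{"op": "servo_tool", "data": {"increments": [[[0, -2.5, 0, 0, 0], [0, -5, 0, 0, 0], [0, -5.3, 0, 0.2, 0], [0, -5.3, 0, 0.2, 0], [0, -5.3, 0, 0.2, 0]]]}}

```text
t: 5.7
tool_pos: [0.6003, 0.0431, 0.1388]
tool_rot: [0.362, -3.119, 0.0]
contact_force: [-0.4, 0.4, 0.6]
opening: -0.0001
grip_force: 0.0
```

{"op": "servo_tool", "data": {"increments": [[[0, 0, -1, 0, 0], [0, 0, -2, 0, 0], [0, 0, -3, 0, 0], [0, 0, -4, 0, 0], [0, 0, -4.8, 0, 0]]]}}

```text
t: 6.2
tool_pos: [0.6119, -0.0038, 0.1395]
tool_rot: [0.362, -3.12, -0.002]
contact_force: [-3.0, 4.1, 2.6]
opening: 0.0001
grip_force: 2.2
```

```bash
python3 -c "
from h import *
togo((.037,-.0375),.139)"
```

```text
t 6.2 local [ 0.037  -0.0217] z 0.1395 togo [-0.   -1.58  0.05] turn 0.02 F [-3.   4.1  2.6] op 5.163808343442436e-05 zax [-0.001  0.001 -1.   ]
```

{"op": "servo_tool", "data": {"increments": [[[0, 0, -0.5, 0, 0], [0, 0, -1, 0, 0], [0, 0, -1.4, 0, 0], [0, 0, -1.4, 0, 0]]]}}

```text
t: 6.6
tool_pos: [0.6154, -0.0174, 0.1391]
tool_rot: [-0.362, 3.12, -0.002]
contact_force: [-1.7, 0.5, 0.7]
opening: 0.0002
grip_force: 0.6
```

{"op": "servo_tool", "data": {"increments": [[[0, 0, -0.2, 0, 0], [0, 0, -0.2, 0, 0]]]}}

```text
t: 6.8
tool_pos: [0.6157, -0.0189, 0.1391]
tool_rot: [-0.363, 3.121, -0.001]
contact_force: [-1.4, 1.8, 0.9]
opening: -0.0001
grip_force: 1.0
```

{"op": "servo_tool", "data": {"increments": [[[0, 0, -0.2, 0, 0], [0, 0, -0.2, 0, 0]]]}}

```text
t: 7.0
tool_pos: [0.6162, -0.0205, 0.1393]
tool_rot: [-0.363, 3.121, 0.0]
contact_force: [-1.2, 3.3, 1.2]
opening: 0.0002
grip_force: 1.6
```

{"op": "servo_tool", "data": {"increments": [[[0, 0, -0.2, 0, 0], [0, 0, -0.2, 0, 0]]]}}

```text
t: 7.2
tool_pos: [0.6164, -0.0211, 0.1396]
tool_rot: [0.363, -3.12, -0.005]
contact_force: [-3.9, 8.3, 4.2]
opening: -0.0001
grip_force: 4.1
```

{"op": "servo_tool", "data": {"increments": [[[0, 0, -0.2, 0, 0], [0, 0, -0.2, 0, 0]]]}}

```text
t: 7.4
tool_pos: [0.6165, -0.0216, 0.1399]
tool_rot: [0.364, -3.119, -0.01]
contact_force: [-4.7, 11.8, 6.4]
opening: -0.0001
grip_force: 6.6
```

```bash
python3 -c "
from h import *
togo((.037,-.0375),.139)"
```

```text
t 7.4 local [ 0.0375 -0.0401] z 0.1399 togo [0.05 0.26 0.09] turn 0.09 F [-4.7 11.8  6.4] op -0.00013095233743393007 zax [-0.002  0.006 -1.   ]
```

The end stop is firm at 12 N. I'll back away sideways, lift clear and check.

{"op": "servo_tool", "data": {"increments": [[[0, 0, 0, 0, 0], [0, 0, 0.5, 0, 0], [0, 0, 2, 0, 0], [0, 0, 4, 0, 0], [0, 0, 4, -2, 0]]]}}

```text
t: 7.9
tool_pos: [0.6053, 0.0164, 0.1558]
tool_rot: [0.365, -3.114, -0.002]
contact_force: [0.1, -0.5, -0.1]
opening: -0.0001
grip_force: 0.0
```

{"op": "servo_tool", "data": {"increments": [[[0, 1, 2, -4, 0], [0, 4, 5, -8, 0], [0, 7, 9, -10, 0], [0, 9, 13, -10, 0], [0, 9, 16, -10, 0]]]}}

```text
t: 8.4
tool_pos: [0.4821, 0.1507, 0.2612]
tool_rot: [-0.362, 3.116, -0.001]
contact_force: [0.5, -0.8, 0.7]
opening: 0.0001
grip_force: 0.0
```

```bash
python3 -c "
from h import *
togo((.037,-.0375),.139)
d=snap('scene','s2')
c=d['img'][160:250,270:400,::-1]
cv2.imwrite('pics/s2c.png',cv2.resize(c,None,fx=5,fy=5,interpolation=cv2.INTER_CUBIC))
print((w2px(d,np.append(RB@np.array((.035,-.067))+B,.138))-[270,160])*5)
e=snap('top','t2'); c=e['img'][125:230,250:375,::-1]
cv2.imwrite('pics/t2c.png',cv2.resize(c,None,fx=5,fy=5,interpolation=cv2.INTER_CUBIC))
print((w2px(e,np.append(RB@np.array((.035,-.067))+B,.138))-[250,125])*5)"
```

```text
t 8.4 local [-0.054   0.1584] z 0.2612 togo [ -9.04 -19.58  12.28] turn 0.03 F [ 0.5 -0.8  0.7] op 0.00012201316899919798 zax [ 0.004 -0.    -1.   ]
[457.57307232 148.7676586 ]
[409.70613894 169.99180359]
```

View pics/t2c.png

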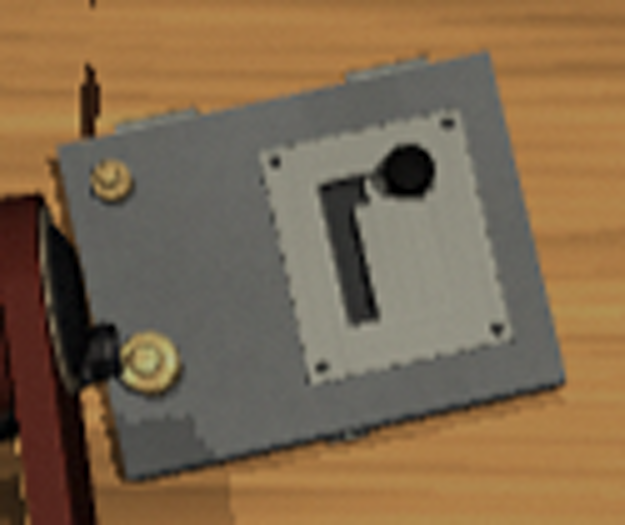

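View pics/s2c.png

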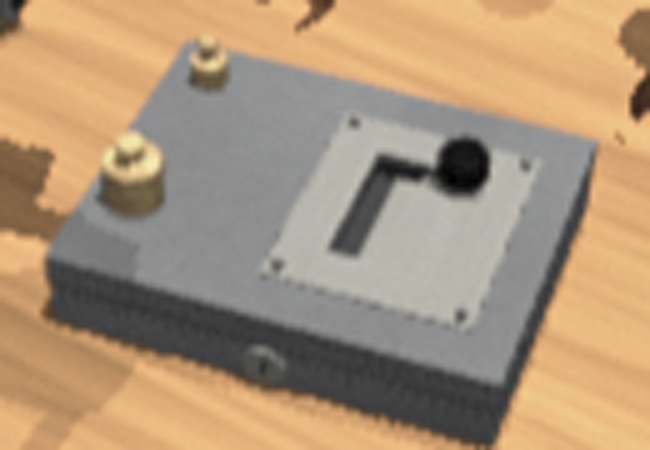

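The knob's top is at crop (408,171) and the slot end projects to (410,170), so it's home within about 1 mm. The weights haven't moved and the arm is clear.

```bash
python3 -c "
from h import *
print(ctrl.finish_job())"
```

```text
the job is handed in; nothing more can be done
None
```

The lockbox is bolted and the job is handed in: the last pictures put the knob within about 1 mm of the short branch's closed end, with the weights in place and the arm clear; the packets and tape roll were not re-measured, and no verdict was returned.

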